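# Shift the meter drive head to the green ratio and engage its clutch

### The arm

A 7-joint arm with a two-finger parallel gripper is mounted at the origin on the work surface. World frame = base frame: x ahead of the robot, y to its left, z up, the work surface at z = 0. Lengths are in m, angles in rad, forces in N, time in s.
With the tool pointing down it reaches from about 0.425 to 0.875 m from the base axis. Payload 4.7 kg.
Tool frame: the origin (TCP) lies at the very end of the fingers, on their centre line; the grasp point (between the pads) lies 19 mm behind it; z points along the fingers, y is the line along which they close (so a half turn about z gives the same grasp; the last joint's range is limited). The gripper opens to 87 mm and grips with 3 to 60 N. Pads are 19 mm wide; open, the fingers measure 117 mm over their backs; the gripper's body (75 mm by 190 mm) begins 51 mm behind the grasp point.
Start: joints at [-1.268, 0.321, -0.07, 1.45, 0.023, 1.371, -0.057], TCP at [0.185, 0.623, 0.223] pointing down, gripper open.
Joint ranges: [-2.86, 2.86], [-0.3, 2.09], [-1.38, 1.24], [0.06, 2.45], [-1.56, 4.7], [0.09, 2.05], [-2.69, 2.69]. Speed limits (rad/s): [2.57, 2.57, 3.14, 3.14, 3.14, 3.14, 3.14].

### API

Orientations are given as a 3x3 rotation matrix whose columns are the frame's x, y, z axes.
In Python, from station import arm gives the robot as it stands.
- The arm moves only by the tool step_arm, never from a script. Its arguments are lists of equal length, an entry for each row: "slide": the shift along the tool's x, y, z in mm, a list of three; "roll": the turn about the tool's z in rad; "claw": the closure, from 0 (fully open) to 1 (shut). In form: {"slide": [[dx, dy, dz], ...], "roll": [roll, ...], "claw": [claw, ...]}. A call has 1 to 5 rows; each row is the pose to reach, as a shift and turn from the pose commanded when the call began, along the tool's axes at that moment; what a row does not reach only later rows make up. A row lasts 1/12 s, in which the tool goes at most 41.7 mm and 7.16 degrees, less where a joint would pass 70% of its speed; a pose out of reach is approached as far as the arm can. A call with a gripper value outside its range is refused whole. The fingers move at their own pace and stop on an object; "grip_force" is the grip in N (left out, the last holds). Time passes only in rows, so rows that repeat a pose let the fingers close. It gives the time, the measured TCP pose, the force, the opening and the grip force at its end, in the units of the state.
- arm.get_obs(): the state, without advancing time (a new reading comes with each control period).
- arm.capture(name): name is "side" or "top" or "wrist"; returns (picture, depth): 420x560x3 uint8, red, green, blue; 420x560 float32, m along the optical axis (not along the pixel's ray), 0 where there is no reading.
- arm.camera_model(name): a dict with "fov_y" (degrees; the focal length in pixels is half the picture's height over the tangent of half this angle, whatever the lens; pixels are square), "cx", "cy" (the principal point, pixels), "distortion" ([k1, k2, p1, p2, k3] as OpenCV has them; the pictures are not rectified), "R" (3x3) and "t" (3): a world point X has camera coordinates R X + t; the wrist camera has in their place "mount" (4x4, takes a point from camera to tool coordinates, whose origin is the TCP and whose axes are the flange's). Camera axes: x right, y down, z forward; pixel columns grow to the right and rows downward; lengths in m; the calibration is good to about 2 mm. A picture is of the moment at which its call begins: read the wrist's pose just before it. camera_model takes no time and is no camera call.
- arm.close_job(): hands the job in; it is judged then, once.
The state is a dict: "t": time; "joints": joint angles; "joint_vel": joint speeds; "tau": joint torques, N m; "position": TCP position; "tool_rot": TCP orientation; "wrist_force": force on the tool from outside, world axes, zero at the start; "moment": the same for the moment, N m; "gripper_width": finger opening in m; "finger_force": force on a finger pad.
Only numpy, scipy, OpenCV 4.12 (cv2) and the standard library are available. Lean on these libraries where they do the work, as an engineer would, in place of code of your own. Each camera call takes 0.05 s, during which the arm holds its last target. There are 200 camera calls.

### The job

Shift the blue drive head to the ratio marked by the green peg: pull the sprung selector knob up out of its notch, turn it round to the green peg, and feel for the notch there until the knob snaps fully down, without forcing it against the notch ring. Only then throw the red-balled clutch lever all the way over, away from the robot. Let go of everything, and leave the other things on the bench where they are.

Things in the scene. Friction and masses are not known exactly. Their poses are not given: they have to be found in the camera images.
- drive_head: fixed blue cast housing on the bench, 150 x 300 mm, flat top 70 mm above the bench (foot plate 170 x 320 x 8 mm). Origin: centre of the underside, on the bench. Its x axis points away from the robot (turned by some yaw), y to the left, z up. On its top: the selector (axis vertical, at x = 0, y = -75 mm) and the clutch lever (pivot at x = 0, y = +85 mm, z = 92 mm)
- notch_ring: dark steel ring of teeth on the dial plate; origin on the selector's axis, 74 mm above the bench; axes as the drive head's. Teeth 34 to 48 mm from the axis, 10 mm high, their flat tops broken by three notches 11 mm wide: one along +x (knob's start), one near each peg. It is forced if loaded with over 30 N
- knob_grip (a point): centre of the black bar grip of the selector knob, on the selector's axis: 56 mm long (along its x, the way the yellow pointer points), 16 mm wide (along its y), 24 mm high. Knob down: centre 117.5 mm above the bench, the bar's underside 22 mm above the teeth. The bar turns and lifts with the knob
- pointer_tip (a point): outer end of the knob's yellow pointer finger, 50 mm out from the axis, under one end of the bar. The finger, a square bar 8 mm wide, is the key: down, it lies in a notch; it clears the teeth when the knob is up by 9 mm or more, and rests on their tops (knob up by about 8.5 mm) when let down beside a notch
- knob (a joint): lift of the selector knob, m: 0 fully down in a notch, 0.014 at the upper stop. A spring draws it down with about 5 N at 0 and 9 N at the top, plus its weight of 1.2 N. When the fingers only straddle the bar loosely it drops by itself when the key comes over a notch
- selector (a joint): turn of the selector knob, rad: 0 at the start notch (pointer along +x of the drive head), positive anticlockwise seen from above, stops at -1.5 and 1.5. Friction 0.03 N m, more with the key dragging on the teeth
- green_top (a point): top centre of the fixed green peg, 10 mm diameter, 13 mm high, on the dial plate 60 mm from the selector's axis, at +1.1 or -1.1 rad from the start notch (red peg at the other). The notch near a peg was set by hand: it lies anywhere within 0.25 rad either side of the direction of its peg from the axis, to be found by feel (or seen)
- red_top (a point): centre of the top of the red peg, same size as the green one, at the other place: the ratio not wanted; fixed
- clutch (a joint): angle of the clutch lever, rad: 0 leaning 0.5 rad towards the robot (-x of the drive head) = disengaged; 1.0 leaning 0.5 rad away (+x) = fully engaged. Stays where it is left; takes about 1 N at the ball
- clutch_tip (a point): centre of the red ball of the clutch lever, 26 mm diameter, 80 mm from the pivot; the rod below it is 10 mm thick. About 162 mm above the bench at either end of its swing, 172 mm in the middle
- register0: bystander: brass meter register, a 58 mm disc 20 mm thick, upright in a slotted hardwood stand (75 x 360 x 36 mm, fixed); origin at its foot
- register1: bystander: as register0
- register2: bystander: as register0
- register3: bystander: as register0
- seal_press: bystander: polished steel seal press, 130 x 80 x 170 mm, fixed; origin centre of the underside
- bonnet: bystander: blue polymer meter bonnet, 88 mm across, 54 mm high, loose; origin centre of the underside
- float_tube: bystander: clear float tube on a brass foot, 52 mm across the foot, 152 mm tall, loose; origin centre of the underside
- fitting: bystander: copper compression fitting, 60 x 32 x 32 mm, lying, loose; origin centre of the underside

How it is judged:
On the way, in this order (a step that is already met when the one before it is completed fails the run):
1. the knob is pulled up clear of the teeth, by 9 mm or more, with the clutch still disengaged (value of joint knob above 0.009 m and value of joint clutch below 0.4 rad), for 0.1 s.
2. the knob has snapped down (within 3 mm) into the notch near the green peg, with the clutch still disengaged (value of joint knob below 0.003 m and horizontal distance between pointer_tip and green_top below 0.026 m and value of joint clutch below 0.4 rad), for 0.2 s.
At the end, for the whole second after the job is handed in: the knob is down within 3 mm in the notch near the green peg (pointer tip within 26 mm of the peg, seen from above) and the clutch lever is thrown over to at least 0.9 of its 1.0 rad, at rest (value of joint knob below 0.003 m and horizontal distance between pointer_tip and green_top below 0.026 m and value of joint clutch above 0.9 rad and velocity of joint clutch below 0.05 rad/s); the robot touches nothing.
It fails at once if the clutch is engaged (lever past 0.4 rad) while the knob is not down in the green notch (value of joint clutch above 0.4 rad and (value of joint knob above 0.004 m or horizontal distance between pointer_tip and green_top above 0.03 m)).
It fails at once if the notch ring is forced: loaded with more than 30 N (contact force between notch_ring and anything else above 30 N).
It fails at once if a loose thing on the bench is moved by more than 20 mm (distance of any of register0, register1, register2, register3, bonnet, float_tube, fitting from where it was at the start of the episode above 0.02 m).
It also fails if it takes over 54 s, if anything falls off the work surface, if the arm or the gripper's body presses on something with over 40 N, if the wrist force passes 120 N, or if a joint passes its speed limit or range.

## Working session

There is one attempt and no reset: what is moved stays moved. The work goes in short steps, Python scripts to look and compute and a tool call to move; the robot and the scene stay as the last step left them, time stands still between calls to the robot, and variables do not carry over. Pictures are saved under pics/ and viewed, at most 10 in all, crops included, and the job is handed in when it is done.

Besides the shell and the picture viewer there is one more tool, called after ">>>" by a JSON object that holds its "fn" and its "kwargs", one argument or row to a line. step_arm: Moves the arm, as the interface text tells. Its arguments: {"type":"object","properties":{"slide":{"type":"array"},"roll":{"type":"array"},"claw":{"type":"array"},"grip_force":{"type":"number"}},"required":["slide","roll","claw"]}

```bash
mkdir -p pics; cat > h.py <<'E'
import numpy as np, cv2
from station import arm
def ray(name,u,v,m=None):
    m=m or arm.camera_model(name); f=210/np.tan(np.radians(m['fov_y'])/2)
    K=np.array([[f,0,m['cx']],[0,f,m['cy']],[0,0,1]])
    p=cv2.undistortPoints(np.array([[[u,v]]],float),K,np.array(m['distortion'],float))[0,0]
    d=np.array([p[0],p[1],1.])
    if 'R' in m:
        R=np.array(m['R']);t=np.array(m['t']); return -R.T@t, R.T@d
    M=np.array(m['mount']); o=arm.get_obs(); W=np.array(o['tool_rot'])
    return W@M[:3,3]+np.array(o['position']), W@M[:3,:3]@d
def at_z(name,u,v,z):
    c,d=ray(name,u,v); return c+d*(z-c[2])/d[2]
def at_d(name,u,v,D):
    c,d=ray(name,u,v); return c+d*D
E
python3 - <<'E'
from h import *
o=arm.get_obs(); print(o['t'],o['position'],np.round(o['tool_rot'],3),o['gripper_width'])
for n in ['top','side']:
    im,d=arm.capture(n); cv2.imwrite(f'pics/{n}0.png',cv2.resize(im[:,:,::-1],(800,600),interpolation=cv2.INTER_CUBIC)); np.save(n+'.npy',d); np.save(n+'_im.npy',im)
E
```

```text
0.0 [0.18497389 0.62253221 0.22144271] [[-0.959  0.285 -0.   ]
 [ 0.285  0.959 -0.002]
 [-0.    -0.002 -1.   ]] 0.08692552487687596
```

View pics/top0.png

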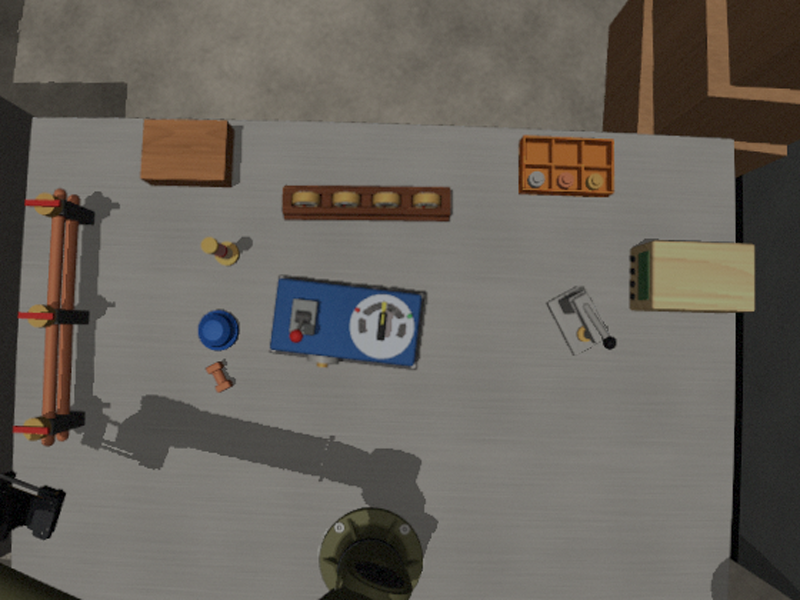

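View pics/side0.png

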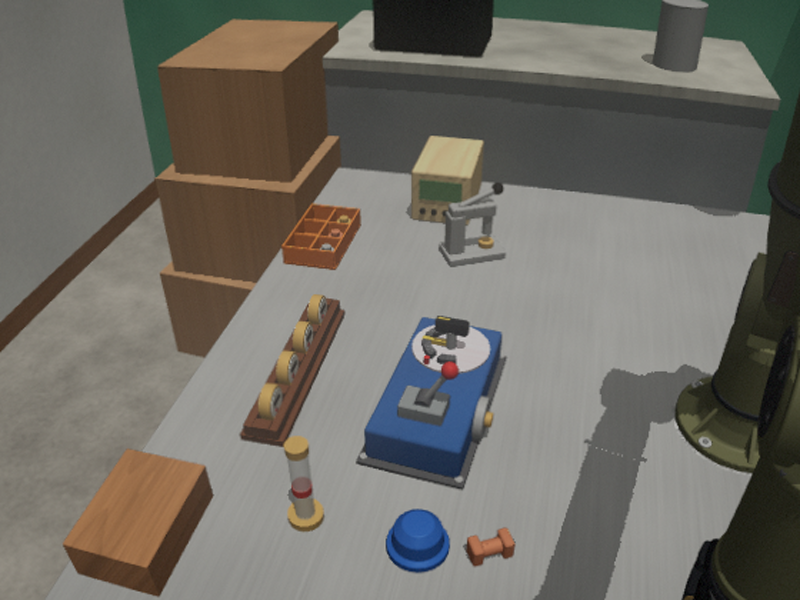

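The top picture shows the drive head's centre near (348,322), the dial near (382,326), the green peg to its right at (409,317), the red peg at (358,310), and the lever ball at (296,336). Next I enlarge the dial.

```bash
python3 - <<'E'
from h import *
im=np.load('top_im.npy'); cv2.imwrite('pics/crop1.png',cv2.resize(im[180:270,180:310,::-1],(780,540),interpolation=cv2.INTER_CUBIC))
E
```

```text
(no output)
```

View pics/crop1.png

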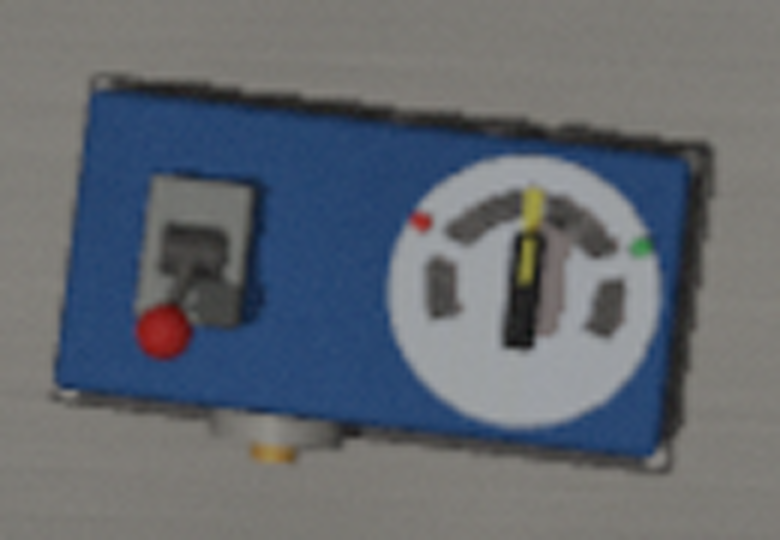

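The crop shows the housing-top corners at (93,90), (690,160), (655,458) and (55,385). The pegs are at (641,246) green and (422,221) red, the dial centre at (524,291), and the right-hand notch gap near (612,267), just clockwise of green. The ball is at (163,331).

```bash
python3 - <<'E'
from h import *
P=lambda u,v,z: at_z('top',(u+.5)/6-.5+180,(v+.5)/6-.5+180,z)
c=[P(*p,.07) for p in [(93,90),(690,160),(655,458),(55,385)]]
ctr=np.mean(c,0); print('ctr',ctr)
y=(c[0]+c[3]-c[1]-c[2])/2; x=(c[0]+c[1]-c[2]-c[3])/2; print(np.linalg.norm(x),np.linalg.norm(y))
y/=np.linalg.norm(y); yaw=np.arctan2(-y[0],y[1]); print('yaw',yaw,np.arctan2(x[1],x[0]))
R=np.array([[np.cos(yaw),-np.sin(yaw)],[np.sin(yaw),np.cos(yaw)]])
ax=ctr[:2]+R@[0,-.075]; print('axis',ax)
for n,p in dict(dial=(524,291,.074),knob=(523,291,.1295),green=(641,246,.087),red=(422,221,.087),notch=(612,267,.084),ptr=(534,190,.08),ball=(163,331,.162)).items():
    w=P(*p); l=R.T@(w[:2]-ax); print(n,w.round(4),'ang',np.arctan2(l[1],l[0]).round(3),np.hypot(*l).round(4), (R.T@(w[:2]-ctr[:2])).round(4))
print(np.array(arm.camera_model('wrist')['mount']).round(3))
E
```

```text
ctr [0.50716157 0.06555242 0.07      ]
0.14620606153057925 0.2953510194134925
yaw -0.08961857128393126 -0.09096542042890704
axis [ 0.50044917 -0.0091466 ]
dial [ 0.5005 -0.0086  0.074 ] ang 1.534 0.0005 [ 0.     -0.0745]
knob [ 0.5004 -0.0084  0.1295] ang 1.739 0.0007 [-0.0001 -0.0743]
green [ 0.5238 -0.0646  0.087 ] ang -1.082 0.0602 [ 0.0283 -0.1281]
red [0.5329 0.0416 0.087 ] ang 1.092 0.0602 [ 0.0277 -0.0216]
notch [ 0.5133 -0.0509  0.084 ] ang -1.182 0.0437 [ 0.0166 -0.1155]
ptr [ 0.5497 -0.0121  0.08  ] ang 0.03 0.0493 [ 0.0493 -0.0735]
ball [0.4773 0.1547 0.162 ] ang 1.8 0.1655 [-0.0377  0.0861]
[[ 0.    -0.96  -0.281  0.079]
 [ 1.     0.     0.    -0.   ]
 [-0.    -0.281  0.96  -0.162]
 [ 0.     0.     0.     1.   ]]
```

>>> {"fn": "step_arm", "kwargs": {
  "slide": [
    [-28, -30, 0],
    [-56, -60, 0],
    [-84, -90, 0],
    [-112, -120, 0],
    [-140, -150, 0]
  ],
  "roll": [0, 0, 0, 0, 0],
  "claw": [0, 0, 0, 0, 0]
}}

```text
t: 0.52
position: [0.2771, 0.4373, 0.222]
tool_rot: [[-0.959, 0.285, -0.0], [0.285, 0.959, -0.001], [0.0, -0.001, -1.0]]
wrist_force: [0.4, 0.2, -0.0]
gripper_width: 0.0866
finger_force: 0.0
```

>>> {"fn": "step_arm", "kwargs": {
  "slide": [
    [-28, -30, 0],
    [-56, -60, 0],
    [-84, -90, 0],
    [-112, -120, 0],
    [-140, -150, 0]
  ],
  "roll": [0, 0, 0, 0, 0],
  "claw": [0.1, 0.2, 0.3, 0.3, 0.3]
}}

```text
t: 0.93
position: [0.3684, 0.2537, 0.2223]
tool_rot: [[-0.959, 0.285, -0.0], [0.285, 0.959, 0.0], [0.0, 0.0, -1.0]]
wrist_force: [0.8, 0.6, 0.6]
gripper_width: 0.0638
finger_force: 0.0
```

>>> {"fn": "step_arm", "kwargs": {
  "slide": [
    [-28, -30, 0],
    [-56, -60, 0],
    [-84, -90, 0],
    [-112, -120, 0],
    [-140, -150, 0]
  ],
  "roll": [0, 0, 0, 0, 0],
  "claw": [0.4, 0.4, 0.4, 0.4, 0.4]
}}

```text
t: 1.35
position: [0.4598, 0.0701, 0.2225]
tool_rot: [[-0.959, 0.285, 0.0], [0.285, 0.959, 0.001], [0.0, 0.001, -1.0]]
wrist_force: [1.7, 0.9, -0.0]
gripper_width: 0.0526
finger_force: 0.0
```

>>> {"fn": "step_arm", "kwargs": {
  "slide": [
    [-28, -30, 0],
    [-56, -60, 0],
    [-62, -66, 0],
    [-62, -66, 0],
    [-62, -66, 0]
  ],
  "roll": [-0.1, -0.2, -0.2, -0.2, -0.2],
  "claw": [0.4, 0.4, 0.4, 0.4, 0.4]
}}

```text
t: 1.77
position: [0.5, -0.0093, 0.2221]
tool_rot: [[-0.996, 0.091, -0.001], [0.091, 0.996, 0.0], [0.001, 0.0, -1.0]]
wrist_force: [-0.3, 0.8, -0.2]
gripper_width: 0.0523
finger_force: 0.0
```

```bash
python3 - <<'E'
from h import *
im,d=arm.capture('wrist'); cv2.imwrite('pics/w1.png',cv2.resize(im[:,:,::-1],(800,600),interpolation=cv2.INTER_CUBIC)); np.save('w.npy',d)
E
```

```text
(no output)
```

View pics/w1.png

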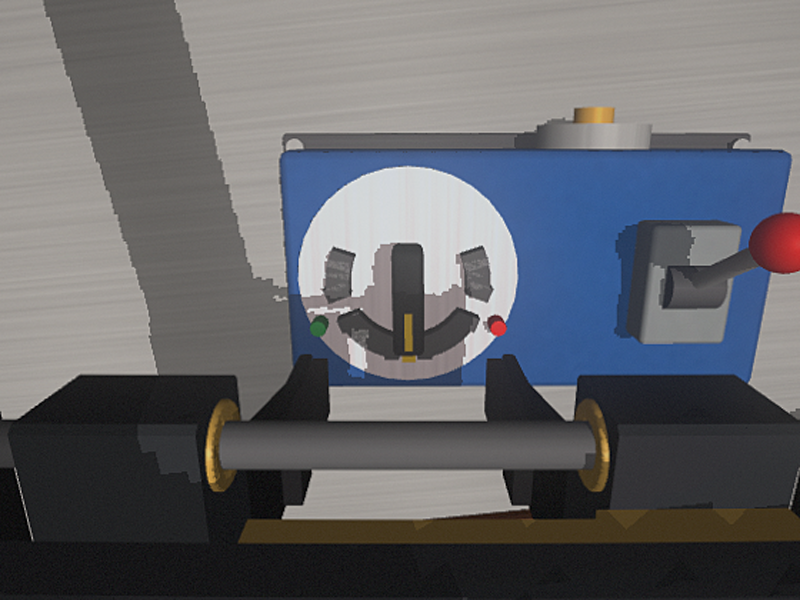

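The wrist view shows the bar at (408,298), the yellow tip at (408,358), the green peg top at (319,325) and the red at (498,325). The left notch lies between tooth ends (326,292)–(351,302) and (338,318)–(363,308).

```bash
python3 - <<'E'
from h import *
ax=np.array([.5003,-.0088])
P=lambda u,v,z: at_z('wrist',(u+.5)*.7-.5,(v+.5)*.7-.5,z)
for n,p in dict(bar1=(408,245,.1295),bar2=(408,353,.1295),ptr=(408,360,.08),green=(319,323,.087),red=(498,323,.087),a=(326,292,.084),b=(351,302,.084),c=(338,318,.084),d=(363,308,.084)).items():
    w=P(*p); l=w[:2]-ax; print(n,w.round(4),'ang',(np.arctan2(l[1],l[0])+.09).round(3),np.hypot(*l).round(4))
E
```

```text
bar1 [ 0.4682 -0.0043  0.1295] ang 3.091 0.0324
bar2 [ 0.524  -0.0092  0.1295] ang 0.074 0.0237
ptr [ 0.5486 -0.0112  0.08  ] ang 0.04 0.0484
green [ 0.5176 -0.0611  0.087 ] ang -1.161 0.0551
red [0.527  0.0439 0.087 ] ang 1.192 0.0591
a [ 0.5    -0.0551  0.084 ] ang -1.488 0.0463
b [ 0.5073 -0.0412  0.084 ] ang -1.267 0.0332
c [ 0.5165 -0.0501  0.084 ] ang -1.107 0.0443
d [ 0.5116 -0.0346  0.084 ] ang -1.067 0.0282
```

>>> {"fn": "step_arm", "kwargs": {
  "slide": [
    [0, 0, 30],
    [0, 0, 60],
    [0, 0, 90],
    [0, 0, 112],
    [0, 0, 121]
  ],
  "roll": [0, 0, 0, 0, 0],
  "claw": [0.4, 0.4, 0.4, 0.4, 0.4]
}}

```text
t: 2.23
position: [0.4972, -0.0067, 0.0982]
tool_rot: [[-0.996, 0.086, -0.006], [0.086, 0.996, 0.0], [0.006, -0.0, -1.0]]
wrist_force: [-0.2, 0.7, 0.6]
gripper_width: 0.0522
finger_force: 0.0
```

>>> {"fn": "step_arm", "kwargs": {
  "slide": [
    [0, 0, 0],
    [0, 0, 0],
    [0, 0, 0],
    [0, 0, 0],
    [0, 0, 0]
  ],
  "roll": [0, 0, 0, 0, 0],
  "claw": [0.6, 0.8, 1, 1, 1],
  "grip_force": 25
}}

```text
t: 2.65
position: [0.5013, -0.0086, 0.1029]
tool_rot: [[-0.996, 0.089, 0.003], [0.089, 0.996, 0.001], [-0.002, 0.001, -1.0]]
wrist_force: [0.1, 0.9, 0.6]
gripper_width: 0.0267
finger_force: 0.0
```

>>> {"fn": "step_arm", "kwargs": {
  "slide": [
    [0, 0, 0],
    [0, 0, 0],
    [0, 0, 0]
  ],
  "roll": [0, 0, 0],
  "claw": [1, 1, 1]
}}

```text
t: 2.9
position: [0.5008, -0.0089, 0.1023]
tool_rot: [[-0.996, 0.089, 0.001], [0.089, 0.996, 0.0], [-0.001, 0.0, -1.0]]
wrist_force: [-0.5, -0.1, 3.8]
gripper_width: 0.0165
finger_force: 25.0
```

>>> {"fn": "step_arm", "kwargs": {
  "slide": [
    [0, 0, -3],
    [0, 0, -6],
    [0, 0, -9],
    [0, 0, -11.5],
    [0, 0, -11.5]
  ],
  "roll": [0, 0, 0, 0, 0],
  "claw": [1, 1, 1, 1, 1]
}}

```text
t: 3.32
position: [0.5004, -0.0089, 0.1131]
tool_rot: [[-0.996, 0.089, 0.001], [0.089, 0.996, -0.0], [-0.001, -0.0, -1.0]]
wrist_force: [4.5, -1.1, -8.2]
gripper_width: 0.0161
finger_force: 25.0
```

>>> {"fn": "step_arm", "kwargs": {
  "slide": [
    [0, 0, 0],
    [0, 0, 0],
    [0, 0, 0]
  ],
  "roll": [0, 0, 0],
  "claw": [1, 1, 1]
}}

```text
t: 3.57
position: [0.5004, -0.0089, 0.1129]
tool_rot: [[-0.996, 0.089, 0.0], [0.089, 0.996, -0.0], [-0.0, -0.0, -1.0]]
wrist_force: [5.3, -0.1, -9.2]
gripper_width: 0.0159
finger_force: 25.0
```

>>> {"fn": "step_arm", "kwargs": {
  "slide": [
    [0, 0, 0],
    [0, 0, 0],
    [0, 0, 0],
    [0, 0, 0],
    [0, 0, 0]
  ],
  "roll": [0.06, 0.15, 0.25, 0.35, 0.45],
  "claw": [1, 1, 1, 1, 1]
}}

```text
t: 3.98
position: [0.5004, -0.0088, 0.1129]
tool_rot: [[-0.856, 0.517, 0.001], [0.517, 0.856, -0.0], [-0.001, 0.0, -1.0]]
wrist_force: [5.6, -1.4, -8.9]
gripper_width: 0.0162
finger_force: 25.0
```

>>> {"fn": "step_arm", "kwargs": {
  "slide": [
    [0, 0, 0],
    [0, 0, 0],
    [0, 0, 0],
    [0, 0, 0],
    [0, 0, 0]
  ],
  "roll": [0.1, 0.2, 0.3, 0.4, 0.5],
  "claw": [1, 1, 1, 1, 1]
}}

```text
t: 4.4
position: [0.5005, -0.0088, 0.1129]
tool_rot: [[-0.503, 0.864, 0.001], [0.864, 0.503, -0.0], [-0.0, 0.001, -1.0]]
wrist_force: [5.3, 0.1, -9.9]
gripper_width: 0.0163
finger_force: 25.0
```

>>> {"fn": "step_arm", "kwargs": {
  "slide": [
    [0, 0, 0],
    [0, 0, 0],
    [0, 0, 0]
  ],
  "roll": [0.05, 0.05, 0.05],
  "claw": [1, 1, 1]
}}

```text
t: 4.65
position: [0.5005, -0.0088, 0.1129]
tool_rot: [[-0.463, 0.886, 0.001], [0.886, 0.463, -0.0], [-0.0, 0.0, -1.0]]
wrist_force: [5.1, -0.1, -9.9]
gripper_width: 0.016
finger_force: 25.0
```

>>> {"fn": "step_arm", "kwargs": {
  "slide": [
    [0, 0, 1],
    [0, 0, 2],
    [0, 0, 2.5],
    [0, 0, 2.5]
  ],
  "roll": [0, 0, 0, 0],
  "claw": [1, 1, 1, 1]
}}

```text
t: 4.98
position: [0.5005, -0.0088, 0.1107]
tool_rot: [[-0.464, 0.886, 0.0], [0.886, 0.464, 0.0], [-0.0, 0.0, -1.0]]
wrist_force: [5.0, -0.1, -6.7]
gripper_width: 0.016
finger_force: 25.0
```

>>> {"fn": "step_arm", "kwargs": {
  "slide": [
    [0, 0, 0],
    [0, 0, 0],
    [0, 0, 0],
    [0, 0, 0]
  ],
  "roll": [0, 0, 0, 0],
  "claw": [0.78, 0.78, 0.78, 0.78]
}}

```text
t: 5.32
position: [0.4999, -0.0086, 0.1109]
tool_rot: [[-0.464, 0.886, -0.001], [0.886, 0.464, 0.001], [0.001, -0.0, -1.0]]
wrist_force: [0.7, 0.6, -0.1]
gripper_width: 0.0192
finger_force: 0.4
```

```bash
python3 - <<'E'
from h import *
im,d=arm.capture('wrist'); cv2.imwrite('pics/w2.png',cv2.resize(im[:,:,::-1],(800,600),interpolation=cv2.INTER_CUBIC))
E
```

```text
(no output)
```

View pics/w2.png

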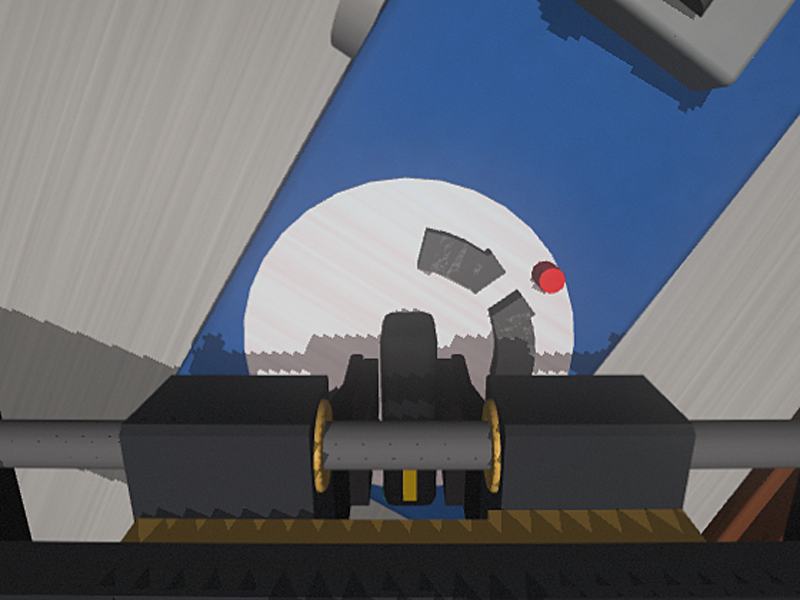

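The picture shows the bar straddled loosely with its near end at (408,330), still riding high. I'll use the depth of the bar top to feel for the drop.

```bash
cat > k.py <<'E'
from h import *
def k():
    im,d=arm.capture('wrist'); o=arm.get_obs()
    ys,xs=[a.ravel() for a in np.mgrid[222:262:4,274:300:3]]
    z=[at_d('wrist',x,y,d[y,x])[2] for x,y in zip(xs,ys) if d[y,x]>0]
    z=np.array(z);W=np.array(o['tool_rot']); print('t',o['t'],'bar top z',np.median(z).round(4),'p90',np.percentile(z,90).round(4),'turn',(np.arctan2(W[1,1],W[0,1])-1.481).round(3),'mom',np.round(o['moment'],2),'w',o['gripper_width'])
    return im,d
k()
E
python3 k.py
```

```text
t 5.4167 bar top z 0.1366 p90 0.1377 turn -0.999 mom [ 0.01 -0.03  0.03] w 0.018847894136619612
```

>>> {"fn": "step_arm", "kwargs": {
  "slide": [
    [0, 0, 0],
    [0, 0, 0],
    [0, 0, 0],
    [0, 0, 0],
    [0, 0, 0]
  ],
  "roll": [0.03, 0.06, 0.09, 0.12, 0.15],
  "claw": [0.78, 0.78, 0.78, 0.78, 0.78]
}}

```text
t: 5.83
position: [0.5001, -0.0081, 0.1107]
tool_rot: [[-0.325, 0.946, -0.0], [0.946, 0.325, 0.001], [0.001, 0.0, -1.0]]
wrist_force: [1.2, 2.0, 0.0]
gripper_width: 0.0193
finger_force: 0.9
```

```bash
python3 k.py
```

```text
t 5.8833 bar top z 0.1358 p90 0.1377 turn -1.151 mom [ 0.24 -0.17  0.02] w 0.01936221827715054
```

>>> {"fn": "step_arm", "kwargs": {
  "slide": [
    [0, 0, 0],
    [0, 0, 0],
    [0, 0, 0],
    [0, 0, 0]
  ],
  "roll": [0.02, 0.04, 0.06, 0.06],
  "claw": [0.78, 0.78, 0.78, 0.78]
}}

```text
t: 6.22
position: [0.5003, -0.0081, 0.1107]
tool_rot: [[-0.268, 0.963, 0.0], [0.963, 0.268, 0.001], [0.001, 0.0, -1.0]]
wrist_force: [0.8, 3.0, -0.3]
gripper_width: 0.0193
finger_force: 5.0
```

```bash
python3 k.py
```

```text
t 6.2667 bar top z 0.1354 p90 0.1376 turn -1.209 mom [ 0.65 -0.05  0.13] w 0.019314087229982967
```

>>> {"fn": "step_arm", "kwargs": {
  "slide": [
    [0, 0, 0],
    [0, 0, 0],
    [0, 0, 0],
    [0, 0, 0]
  ],
  "roll": [0.02, 0.04, 0.06, 0.06],
  "claw": [0.78, 0.78, 0.78, 0.78]
}}

```text
t: 6.6
position: [0.5003, -0.0083, 0.1107]
tool_rot: [[-0.21, 0.978, 0.0], [0.978, 0.21, 0.001], [0.001, 0.0, -1.0]]
wrist_force: [0.0, 4.0, 2.3]
gripper_width: 0.0191
finger_force: 7.1
```

```bash
python3 k.py
```

```text
t 6.65 bar top z 0.1353 p90 0.1373 turn -1.269 mom [ 1.06 -0.02  0.23] w 0.01970436041050642
```

>>> {"fn": "step_arm", "kwargs": {
  "slide": [
    [0, 0, 0],
    [0, 0, 0],
    [0, 0, 0]
  ],
  "roll": [-0.03, -0.06, -0.06],
  "claw": [0.7, 0.68, 0.68]
}}

```text
t: 6.9
position: [0.4997, -0.0106, 0.1102]
tool_rot: [[-0.268, 0.963, -0.001], [0.963, 0.268, -0.002], [-0.002, -0.002, -1.0]]
wrist_force: [-0.5, 0.3, 0.6]
gripper_width: 0.0266
finger_force: 0.0
```

```bash
python3 - <<'E'
from k import *
im,d=k(); cv2.imwrite('pics/w3.png',cv2.resize(im[:,:,::-1],(800,600),interpolation=cv2.INTER_CUBIC))
E
```

```text
t 6.95 bar top z 0.1367 p90 0.1377 turn -1.211 mom [-0.07  0.05  0.01] w 0.027296004283647857
t 7.0 bar top z 0.1363 p90 0.1379 turn -1.211 mom [-0.1   0.02  0.01] w 0.02749157944593557
```

View pics/w3.png

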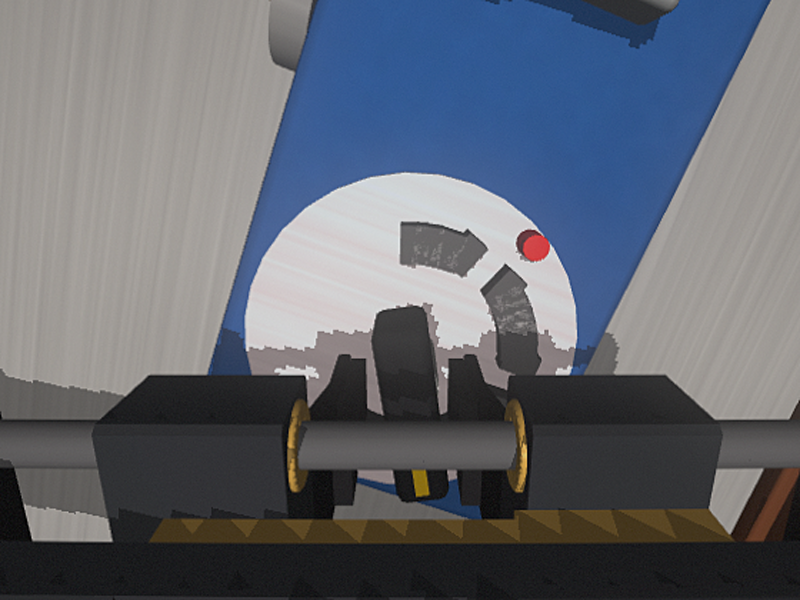

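The picture shows the bar lagging the fingers by about 0.13 rad, with its ends at (403,310) and (422,500). The knob is therefore only near -1.08 rad and still on the teeth. I'll grip to align it near -1.17, then release.

>>> {"fn": "step_arm", "kwargs": {
  "slide": [
    [0, 0, 0],
    [0, 0, 0],
    [0, 0, 0],
    [0, 0, 0],
    [0, 0, 0]
  ],
  "roll": [-0.04, -0.04, -0.04, -0.04, -0.04],
  "claw": [0.8, 0.85, 0.9, 0.9, 0.9],
  "grip_force": 12
}}

```text
t: 7.42
position: [0.5007, -0.0093, 0.1105]
tool_rot: [[-0.306, 0.952, 0.001], [0.952, 0.306, -0.001], [-0.001, 0.001, -1.0]]
wrist_force: [2.1, -1.2, -2.8]
gripper_width: 0.0173
finger_force: 11.8
```

>>> {"fn": "step_arm", "kwargs": {
  "slide": [
    [0, 0, 0],
    [0, 0, 0],
    [0, 0, 0],
    [0, 0, 0]
  ],
  "roll": [0, 0, 0, 0],
  "claw": [0.73, 0.73, 0.73, 0.73]
}}

```text
t: 7.75
position: [0.4999, -0.0087, 0.1105]
tool_rot: [[-0.307, 0.952, -0.001], [0.952, 0.307, 0.0], [0.0, -0.001, -1.0]]
wrist_force: [0.6, 0.9, -0.0]
gripper_width: 0.023
finger_force: 0.0
```

```bash
python3 k.py
```

```text
t 7.8 bar top z 0.1363 p90 0.1377 turn -1.169 mom [-0.1  0.  -0. ] w 0.02336975100549406
```

>>> {"fn": "step_arm", "kwargs": {
  "slide": [
    [0, 0, 0],
    [0, 0, 0],
    [0, 0, 0],
    [0, 0, 0],
    [0, 0, 0]
  ],
  "roll": [0.02, 0.04, 0.04, 0.04, 0.04],
  "claw": [0.85, 0.9, 0.9, 0.9, 0.9]
}}

```text
t: 8.22
position: [0.5005, -0.0086, 0.1106]
tool_rot: [[-0.269, 0.963, 0.001], [0.963, 0.269, 0.0], [-0.0, 0.001, -1.0]]
wrist_force: [1.3, -0.1, -0.8]
gripper_width: 0.0174
finger_force: 11.5
```

>>> {"fn": "step_arm", "kwargs": {
  "slide": [
    [0, 0, 0],
    [0, 0, 0],
    [0, 0, 0],
    [0, 0, 0]
  ],
  "roll": [0, 0, 0, 0],
  "claw": [0.73, 0.73, 0.73, 0.73]
}}

```text
t: 8.55
position: [0.5, -0.0089, 0.1105]
tool_rot: [[-0.268, 0.963, -0.0], [0.963, 0.268, -0.0], [0.0, -0.0, -1.0]]
wrist_force: [-0.1, -0.6, -0.2]
gripper_width: 0.0232
finger_force: 0.0
```

```bash
python3 k.py
```

```text
t 8.6 bar top z 0.1364 p90 0.1375 turn -1.209 mom [-0.07  0.09  0.01] w 0.023809112735870948
```

>>> {"fn": "step_arm", "kwargs": {
  "slide": [
    [0, 0, 0],
    [0, 0, 0],
    [0, 0, 0],
    [0, 0, 0],
    [0, 0, 0]
  ],
  "roll": [0.02, 0.04, 0.04, 0.04, 0.04],
  "claw": [0.85, 0.9, 0.9, 0.9, 0.9]
}}

```text
t: 9.02
position: [0.5006, -0.0087, 0.1106]
tool_rot: [[-0.23, 0.973, 0.001], [0.973, 0.23, 0.0], [-0.0, 0.001, -1.0]]
wrist_force: [1.0, -0.1, -2.4]
gripper_width: 0.018
finger_force: 11.2
```

>>> {"fn": "step_arm", "kwargs": {
  "slide": [
    [0, 0, 0],
    [0, 0, 0],
    [0, 0, 0],
    [0, 0, 0]
  ],
  "roll": [0, 0, 0, 0],
  "claw": [0.73, 0.73, 0.73, 0.73]
}}

```text
t: 9.35
position: [0.5, -0.0088, 0.1105]
tool_rot: [[-0.23, 0.973, -0.0], [0.973, 0.23, 0.0], [0.0, -0.0, -1.0]]
wrist_force: [0.3, -0.4, -0.1]
gripper_width: 0.0229
finger_force: 0.0
```

```bash
python3 k.py
```

```text
t 9.4 bar top z 0.1363 p90 0.1374 turn -1.249 mom [-0.11  0.05  0.01] w 0.02306987592904257
```

```bash
cat >> k.py <<'E'
def ang():
    im,d=arm.capture('wrist'); o=arm.get_obs(); pts=[]
    for y in range(218,262,2):
        r=[at_d('wrist',x,y,d[y,x]) for x in range(255,318) if d[y,x]>0]
        r=np.array([p for p in r if p[2]>.125 and p[2]<.142])
        if len(r)>10: pts.append(r.mean(0))
    pts=np.array(pts); v=np.linalg.svd(pts[:,:2]-pts[:,:2].mean(0))[2][0]
    if v[0]<0: v=-v
    a=np.arctan2(v[1],v[0])
    a=a if a<0 else a-np.pi
    print('knob turn',a+.09, 'n',len(pts))
ang()
E
python3 k.py
```

```text
t 9.45 bar top z 0.1361 p90 0.1375 turn -1.249 mom [-0.01  0.05  0.  ] w 0.023324358961822583
knob turn -1.2392069508117685 n 19
```

```bash
python3 - <<'E'
from h import *
im,d=arm.capture('wrist'); cv2.imwrite('pics/w4.png',cv2.resize(im[195:405,140:420,::-1],(800,600),interpolation=cv2.INTER_CUBIC))
E
```

```text
(no output)
```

View pics/w4.png

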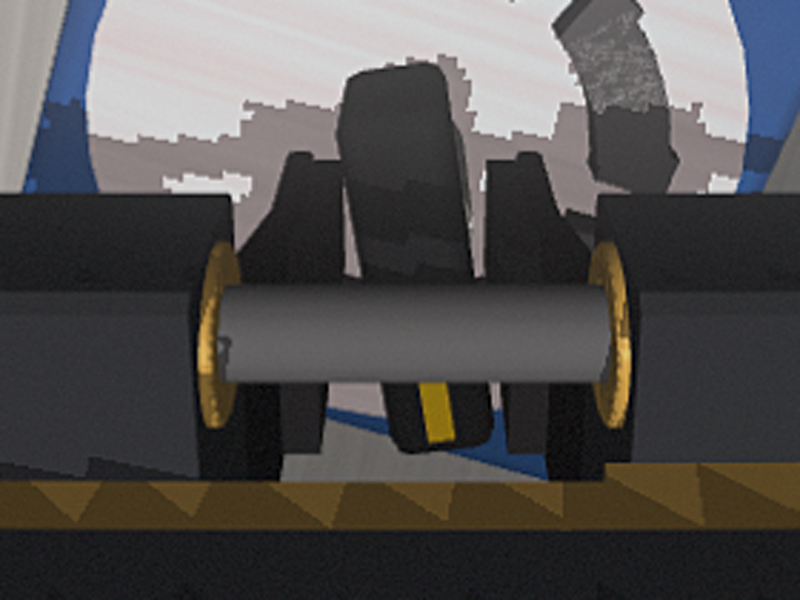

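The bar's centreline runs from (395,70) to (443,450) in the crop, so the knob lags by about 0.12 rad and sits near -1.13. The light grip didn't align it, so I'll grip harder.

>>> {"fn": "step_arm", "kwargs": {
  "slide": [
    [0, 0, 0],
    [0, 0, 0],
    [0, 0, 0],
    [0, 0, 0],
    [0, 0, 0]
  ],
  "roll": [-0.08, -0.08, -0.08, -0.08, -0.08],
  "claw": [0.8, 1, 1, 1, 1],
  "grip_force": 25
}}

```text
t: 9.97
position: [0.5006, -0.0086, 0.1107]
tool_rot: [[-0.306, 0.952, 0.001], [0.952, 0.306, 0.0], [-0.0, 0.001, -1.0]]
wrist_force: [1.9, 1.0, -0.7]
gripper_width: 0.0167
finger_force: 24.9
```

>>> {"fn": "step_arm", "kwargs": {
  "slide": [
    [0, 0, -0.5],
    [0, 0, -0.5],
    [0, 0, 0],
    [0, 0, 0],
    [0, 0, 0]
  ],
  "roll": [0, 0, 0, 0, 0],
  "claw": [1, 1, 0.75, 0.75, 0.75]
}}

```text
t: 10.38
position: [0.4997, -0.009, 0.1105]
tool_rot: [[-0.307, 0.952, -0.001], [0.952, 0.307, 0.0], [0.0, -0.001, -1.0]]
wrist_force: [-0.6, 0.6, -0.2]
gripper_width: 0.0209
finger_force: 0.0
```

```bash
python3 k.py
```

```text
t 10.4333 bar top z 0.1362 p90 0.1373 turn -1.169 mom [-0.09 -0.    0.02] w 0.021077472420770193
knob turn -1.1422902733403097 n 19
```

>>> {"fn": "step_arm", "kwargs": {
  "slide": [
    [0, 0, 0],
    [0, 0, 0],
    [0, 0, 0],
    [0, 0, -0.5],
    [0, 0, -0.5]
  ],
  "roll": [0.035, 0.035, 0.035, 0.035, 0.035],
  "claw": [1, 1, 1, 1, 1]
}}

```text
t: 10.9
position: [0.5005, -0.0088, 0.1109]
tool_rot: [[-0.274, 0.962, 0.001], [0.962, 0.274, -0.0], [-0.0, 0.001, -1.0]]
wrist_force: [3.8, 0.4, -4.2]
gripper_width: 0.0169
finger_force: 24.4
```

>>> {"fn": "step_arm", "kwargs": {
  "slide": [
    [0, 0, 0.5],
    [0, 0, 0.5],
    [0, 0, 0.5],
    [0, 0, 0.5]
  ],
  "roll": [0, 0, 0, 0],
  "claw": [0.75, 0.75, 0.75, 0.75]
}}

```text
t: 11.23
position: [0.5, -0.0089, 0.1106]
tool_rot: [[-0.273, 0.962, -0.001], [0.962, 0.273, 0.0], [0.0, -0.001, -1.0]]
wrist_force: [0.5, 0.5, -0.0]
gripper_width: 0.0213
finger_force: 0.0
```

```bash
python3 k.py
```

```text
t 11.2833 bar top z 0.1361 p90 0.1373 turn -1.204 mom [-0.14  0.08  0.05] w 0.02165581443362486
knob turn -1.199156124163443 n 19
```

>>> {"fn": "step_arm", "kwargs": {
  "slide": [
    [0, 0, 0],
    [0, 0, 0],
    [0, 0, 0],
    [0, 0, -1.5],
    [0, 0, -1.5]
  ],
  "roll": [0.035, 0.035, 0.035, 0.035, 0.035],
  "claw": [1, 1, 1, 1, 1]
}}

```text
t: 11.75
position: [0.5005, -0.0089, 0.1117]
tool_rot: [[-0.24, 0.971, 0.001], [0.971, 0.24, -0.0], [-0.001, 0.001, -1.0]]
wrist_force: [4.2, -0.4, -9.9]
gripper_width: 0.0176
finger_force: 24.2
```

>>> {"fn": "step_arm", "kwargs": {
  "slide": [
    [0, 0, 0],
    [0, 0, 1.5],
    [0, 0, 1.5],
    [0, 0, 1.5],
    [0, 0, 1.5]
  ],
  "roll": [0, 0, 0, 0, 0],
  "claw": [1, 1, 0.75, 0.75, 0.75]
}}

```text
t: 12.17
position: [0.4999, -0.0086, 0.1111]
tool_rot: [[-0.24, 0.971, -0.001], [0.971, 0.24, 0.001], [0.001, -0.001, -1.0]]
wrist_force: [0.1, -0.1, -0.6]
gripper_width: 0.0211
finger_force: 0.0
```

```bash
python3 k.py
```

```text
t 12.2167 bar top z 0.1292 p90 0.13 turn -1.239 mom [-0.14  0.06 -0.03] w 0.021408456617714684
knob turn -1.2338422830478917 n 19
```

It snapped down. I'll open fully clear of it and check.

>>> {"fn": "step_arm", "kwargs": {
  "slide": [
    [0, 0, 0],
    [0, 0, 0],
    [0, 0, 0],
    [0, 0, 0],
    [0, 0, 0]
  ],
  "roll": [0, 0, 0, 0, 0],
  "claw": [0.6, 0.5, 0.4, 0.4, 0.4]
}}

```text
t: 12.68
position: [0.5002, -0.0088, 0.1106]
tool_rot: [[-0.24, 0.971, -0.0], [0.971, 0.24, 0.0], [0.0, -0.0, -1.0]]
wrist_force: [0.3, -0.3, -0.0]
gripper_width: 0.047
finger_force: 0.0
```

>>> {"fn": "step_arm", "kwargs": {
  "slide": [
    [0, 0, -10],
    [0, 0, -35],
    [0, 0, -65],
    [0, 0, -95],
    [0, 0, -110]
  ],
  "roll": [0, 0, 0, 0, 0],
  "claw": [0.4, 0.4, 0.4, 0.4, 0.4]
}}

```text
t: 13.1
position: [0.5018, -0.009, 0.2249]
tool_rot: [[-0.239, 0.971, 0.005], [0.971, 0.239, 0.001], [0.0, 0.005, -1.0]]
wrist_force: [0.4, -0.1, -0.0]
gripper_width: 0.0521
finger_force: 0.0
```

>>> {"fn": "step_arm", "kwargs": {
  "slide": [
    [0, 0, 0],
    [0, 0, 0]
  ],
  "roll": [0, 0],
  "claw": [0.4, 0.4]
}}

```text
t: 13.27
position: [0.5008, -0.0088, 0.2218]
tool_rot: [[-0.24, 0.971, 0.002], [0.971, 0.24, 0.001], [0.0, 0.003, -1.0]]
wrist_force: [-0.3, -0.0, -0.3]
gripper_width: 0.0522
finger_force: 0.0
```

```bash
python3 - <<'E'
from h import *
im,d=arm.capture('wrist'); cv2.imwrite('pics/w5.png',cv2.resize(im[:,:,::-1],(800,600),interpolation=cv2.INTER_CUBIC))
o=arm.get_obs()
z=np.array([[at_d('wrist',x,y,d[y,x]) if d[y,x]>0 else [0,0,0] for x in range(200,380)] for y in range(120,260)])
m=(z[...,2]>.120)&(z[...,2]<.145); print('bar top',np.median(z[m][:,2]),m.sum(), z[m].mean(0))
m2=(z[...,2]>.06)&(z[...,2]<.078); print('plate', np.percentile(z[m2][:,2],[10,50,90]))
ys,xs=np.nonzero(m); print(xs.mean()+200,ys.mean()+120)
E
```

```text
Traceback (most recent call last):
  File "h.py", line 15, in at_d
    c,d=ray(name,u,v); return c+d*D
        ~~~^^^^^^^^^^
  File "h.py", line 4, in ray
    m=m or arm.camera_model(name); f=210/np.tan(np.radians(m['fov_y'])/2)
           ~~~~~~~~~~~~~~~~^^^^^^
ValueError: time passes only in moves, steps and waits
```

View pics/w5.png

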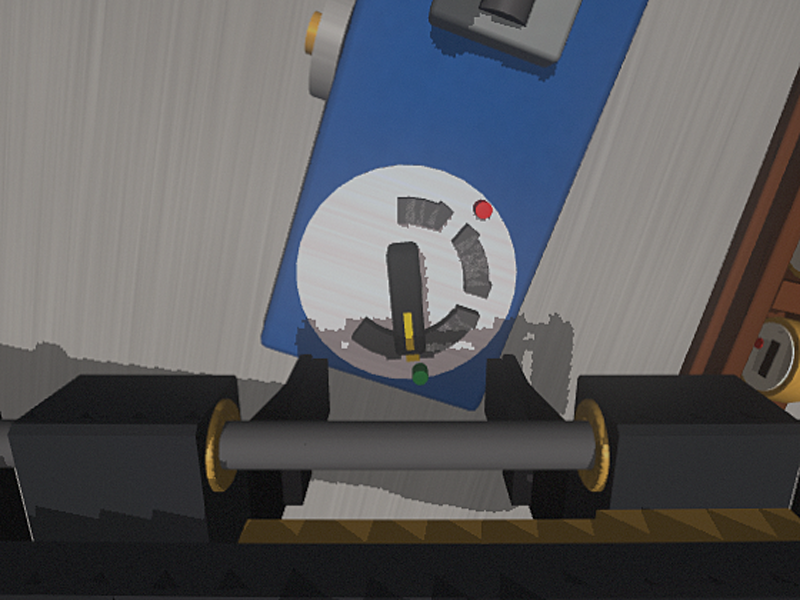

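The picture shows the pointer, at (412,355), lying between the teeth ends right beside the green peg at (420,373). A few depth points will show whether the knob is fully down.

```bash
python3 - <<'E'
from h import *
im,d=arm.capture('wrist')
print([at_d('wrist',x,y,d[y,x])[2].round(4) for x,y in [(280,185),(282,195),(284,205),(283,190)]],'plate',[at_d('wrist',x,y,d[y,x])[2].round(4) for x,y in [(240,190),(235,200),(300,145),(310,190)]])
o=arm.get_obs(); W=np.array(o['tool_rot'])
ctr=np.array([.507,.0658]); yaw=-.09; R=np.array([[np.cos(yaw),-np.sin(yaw)],[np.sin(yaw),np.cos(yaw)]])
for n,l in dict(ball=[-.038,.086],end=[.038,.086]).items(): 
    w=ctr+R@l; print(n,w, 1000*W.T@(np.r_[w,.162]-o['position']))
E
```

```text
[np.float64(0.1285), np.float64(0.1284), np.float64(0.1288), np.float64(0.129)] plate [np.float64(0.0741), np.float64(0.0733), np.float64(0.0843), np.float64(0.0738)]
ball [0.47688335 0.15486732] [164.30054843  17.27327783  57.8177152 ]
end [0.55257576 0.14803655] [139.52668827  89.1220435   57.71416071]
```

Knob fully down. Next is the clutch: closed fingers go to the robot side of the ball.

>>> {"fn": "step_arm", "kwargs": {
  "slide": [
    [36, -7, 0],
    [73, -14, 0],
    [109, -20, 0],
    [145, -27, 0],
    [181, -33, 0]
  ],
  "roll": [0.07, 0.14, 0.2, 0.27, 0.33],
  "claw": [0.6, 0.8, 1, 1, 1]
}}

```text
t: 13.78
position: [0.4229, 0.1599, 0.2192]
tool_rot: [[0.092, 0.996, -0.002], [0.996, -0.092, -0.001], [-0.001, -0.002, -1.0]]
wrist_force: [0.8, 1.2, -0.1]
gripper_width: 0.0264
finger_force: 0.0
```

>>> {"fn": "step_arm", "kwargs": {
  "slide": [
    [0, 0, 0],
    [0, 0, 15],
    [0, 0, 40],
    [0, 0, 65],
    [0, 0, 70]
  ],
  "roll": [0, 0, 0, 0, 0],
  "claw": [1, 1, 1, 1, 1]
}}

```text
t: 14.2
position: [0.4215, 0.1572, 0.1457]
tool_rot: [[0.087, 0.996, -0.007], [0.996, -0.088, -0.005], [-0.005, -0.007, -1.0]]
wrist_force: [-0.2, -0.6, 0.7]
gripper_width: 0.0015
finger_force: 0.0
```

```bash
python3 - <<'E'
from h import *
o=arm.get_obs(); W=np.array(o['tool_rot']);print(o['position'],o['gripper_width'],W.round(3).tolist(),o['wrist_force'])
for w in ([.4769,.1549,.162],[.5526,.148,.162]): print(1000*W.T@(np.array(w)-o['position']))
im,d=arm.capture('side'); cv2.imwrite('pics/s2.png',cv2.resize(im[200:360,220:420,::-1],(750,600),interpolation=cv2.INTER_CUBIC))
E
```

```text
[0.42152377 0.15720897 0.14574636] 0.0015084902197952678 [[0.087, 0.996, -0.007], [0.996, -0.088, -0.005], [-0.005, -0.007, -1.0]] [-0.18237986 -0.56226789  0.65153811]
[  2.45514887  55.25046301 -16.65525071]
[  2.20319673 131.26199923 -17.18711773]
```

View pics/s2.png

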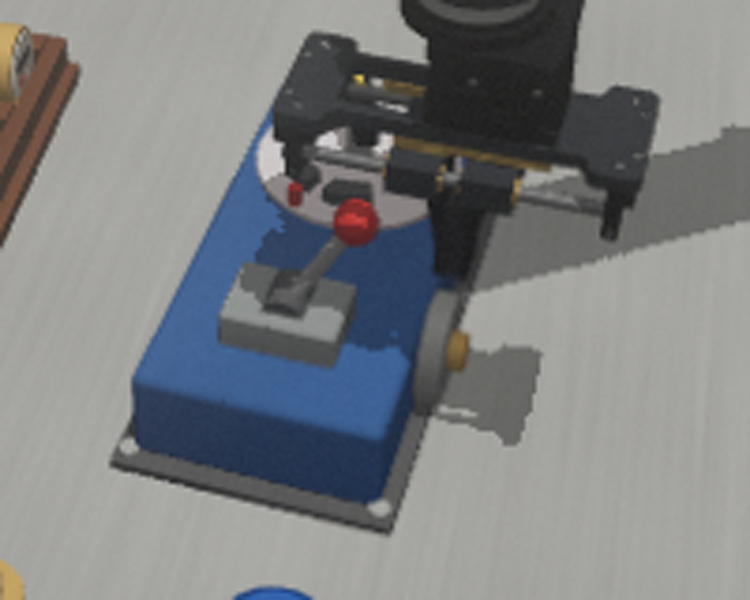

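The side view shows the closed fingers at (455,250), on the robot side of the red ball (355,222), clear and level with it.

>>> {"fn": "step_arm", "kwargs": {
  "slide": [
    [0, 15, 0],
    [0, 32, 0],
    [0, 49, 0],
    [0, 66, 0],
    [0, 80, 0]
  ],
  "roll": [0, 0, 0, 0, 0],
  "claw": [1, 1, 1, 1, 1]
}}

```text
t: 14.67
position: [0.5058, 0.1521, 0.1517]
tool_rot: [[0.088, 0.996, 0.001], [0.996, -0.088, 0.0], [0.0, 0.001, -1.0]]
wrist_force: [-0.5, -0.1, 2.8]
gripper_width: 0.0005
finger_force: 0.6
```

>>> {"fn": "step_arm", "kwargs": {
  "slide": [
    [0, 5, 0],
    [0, 9, 0],
    [0, 12, 0],
    [0, 15, 0],
    [0, 15, 0]
  ],
  "roll": [0, 0, 0, 0, 0],
  "claw": [1, 1, 1, 1, 1]
}}

```text
t: 15.08
position: [0.5193, 0.1506, 0.1505]
tool_rot: [[0.088, 0.996, -0.0], [0.996, -0.088, 0.0], [0.0, -0.0, -1.0]]
wrist_force: [0.7, -0.1, 0.3]
gripper_width: 0.0005
finger_force: 0.0
```

>>> {"fn": "step_arm", "kwargs": {
  "slide": [
    [0, 2, 0],
    [0, 4, 0],
    [0, 4, 0],
    [0, 4, 0]
  ],
  "roll": [0, 0, 0, 0],
  "claw": [1, 1, 1, 1]
}}

```text
t: 15.42
position: [0.5234, 0.1504, 0.1506]
tool_rot: [[0.088, 0.996, 0.0], [0.996, -0.088, 0.0], [0.0, 0.0, -1.0]]
wrist_force: [0.7, 0.0, -0.1]
gripper_width: 0.0005
finger_force: 0.2
```

```bash
cat > b.py <<'E'
from h import *
im,d=arm.capture('side'); h=cv2.cvtColor(im,cv2.COLOR_RGB2HSV)
m=((h[...,0]<6)|(h[...,0]>174))&(h[...,1]>170)&(h[...,2]>60); m[:215]=0;m[330:]=0;m[:,:270]=0;m[:,400:]=0
n,l,s,c=cv2.connectedComponentsWithStats(m.astype(np.uint8))
ctr=np.array([.507,.0658]); R=np.array([[.996,.0899],[-.0899,.996]])
for i in range(1,n):
    if s[i,4]>15:
        u,v=c[i]; D=np.median(d[l==i]); w=at_d('side',u,v,D); print(s[i],w.round(4),'local',(R.T@(w[:2]-ctr)).round(4))
E
python3 b.py
sed -i 's/>170)&(h\[...,2\]>60)/>130)\&(h[...,2]>40)/; s/m\[:215\]=0;m\[330:\]=0;m\[:,:270\]=0;m\[:,400:\]=0/m[:190]=0;m[345:]=0;m[:,:240]=0;m[:,400:]=0/; s/>15:/>3:/' b.py; python3 b.py; sed "s/'side'/'top'/g; s/m\[:190.*400:\]=0/m[:190]=0;m[260:]=0;m[:,:180]=0;m[:,310:]=0/" b.py > bt.py; python3 bt.py
```

```text
[278 246   9  11  86] [0.5461 0.1558 0.172 ] local [0.0308 0.0932]
[299 249   2   5   7] [0.5309 0.0442 0.0849] local [ 0.0258 -0.0193]
[249 216   2   2   4] [0.5327 0.0429 0.0841] local [ 0.0276 -0.0205]
```

>>> {"fn": "step_arm", "kwargs": {
  "slide": [
    [0, 2, 0],
    [0, 4, 0],
    [0, 6, 0],
    [0, 6, 0]
  ],
  "roll": [0, 0, 0, 0],
  "claw": [1, 1, 1, 1]
}}

```text
t: 15.9
position: [0.5299, 0.1497, 0.1505]
tool_rot: [[0.088, 0.996, 0.0], [0.996, -0.088, -0.0], [-0.0, 0.0, -1.0]]
wrist_force: [0.0, -0.0, -1.5]
gripper_width: 0.0006
finger_force: 0.2
```

```bash
python3 b.py
```

```text
[275 246  10  12  90] [0.5522 0.1559 0.1696] local [0.0369 0.0938]
[297 249   4   6  18] [0.5334 0.0441 0.083 ] local [ 0.0283 -0.0192]
```

>>> {"fn": "step_arm", "kwargs": {
  "slide": [
    [0, 1, 0],
    [0, 2, 0],
    [0, 3, 0],
    [0, 3, 0]
  ],
  "roll": [0, 0, 0, 0],
  "claw": [1, 1, 1, 1]
}}

```text
t: 16.28
position: [0.5315, 0.1496, 0.1504]
tool_rot: [[0.088, 0.996, -0.002], [0.996, -0.088, -0.0], [-0.0, -0.002, -1.0]]
wrist_force: [-4.3, 0.1, 0.8]
gripper_width: 0.0007
finger_force: 2.2
```

```bash
python3 b.py
```

```text
[274 246  10  12  88] [0.5541 0.1549 0.1684] local [0.0389 0.0929]
[297 249   4   6  18] [0.5333 0.045  0.0838] local [ 0.028  -0.0184]
```

Now it presses on the stop at 4.3 N, with the ball at local x 0.039, which is the end of the swing. Back off, rise and check.

>>> {"fn": "step_arm", "kwargs": {
  "slide": [
    [0, 1, 0],
    [0, -10, 0],
    [0, -30, 0],
    [0, -45, 0],
    [0, -45, 0]
  ],
  "roll": [0, 0, 0, 0, 0],
  "claw": [1, 1, 1, 1, 1]
}}

```text
t: 16.75
position: [0.4857, 0.1542, 0.1507]
tool_rot: [[0.086, 0.996, 0.0], [0.996, -0.086, 0.001], [0.001, 0.0, -1.0]]
wrist_force: [-0.5, -0.2, -1.0]
gripper_width: 0.0004
finger_force: 0.0
```

>>> {"fn": "step_arm", "kwargs": {
  "slide": [
    [0, -20, -20],
    [0, -40, -50],
    [0, -40, -85],
    [0, -40, -120],
    [0, -40, -120]
  ],
  "roll": [0, 0, 0, 0, 0],
  "claw": [1, 1, 1, 1, 1]
}}

```text
t: 17.17
position: [0.4519, 0.1584, 0.2782]
tool_rot: [[0.088, 0.996, 0.013], [0.996, -0.088, 0.008], [0.009, 0.012, -1.0]]
wrist_force: [1.5, 0.3, 0.2]
gripper_width: 0.0004
finger_force: 0.0
```

>>> {"fn": "step_arm", "kwargs": {
  "slide": [
    [0, 0, 0],
    [0, 0, 0],
    [0, 0, 0]
  ],
  "roll": [0, 0, 0],
  "claw": [1, 1, 1]
}}

```text
t: 17.42
position: [0.4475, 0.1566, 0.2693]
tool_rot: [[0.088, 0.996, -0.001], [0.996, -0.088, -0.001], [-0.001, -0.001, -1.0]]
wrist_force: [-0.4, 0.2, -0.7]
gripper_width: 0.0004
finger_force: 0.0
```

```bash
python3 b.py; python3 - <<'E'
from h import *
im,d=arm.capture('side'); cv2.imwrite('pics/s3.png',cv2.resize(im[200:360,220:420,::-1],(750,600),interpolation=cv2.INTER_CUBIC))
print(arm.get_obs()['t'])
E
```

```text
[274 246  12  11  99] [0.5521 0.154  0.1694] local [0.037  0.0919]
[297 249   4   3   8] [0.5333 0.045  0.0876] local [ 0.028  -0.0184]
17.5167
```

View pics/s3.png

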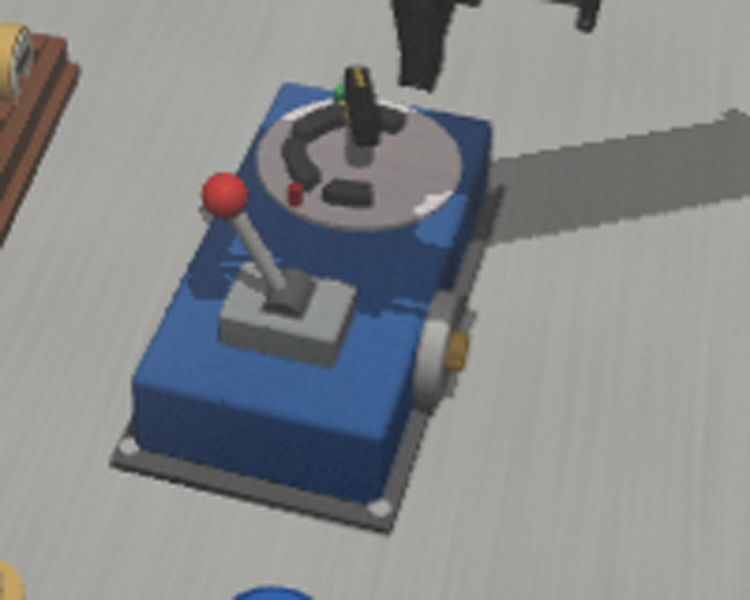

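The lever ball at (224,195) is thrown fully over, the knob points at the green peg at (340,92), and the gripper is clear. I'm handing in.

```bash
python3 -c "
from station import arm
print(arm.close_job())"
```

```text
the job is handed in; nothing more can be done
None
```

I shifted the selector into the green notch, where the knob snapped fully down, then threw the clutch lever to its far stop, let go of everything and handed in the job at about 17.5 s. The result was not reported back.

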